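# Chuck a countersink in a bench collet block

### The job

Take the countersink (the cutter whose head ends in a cone) out of the wooden stand and set its shank fully home in the collet of the block, gently. Then turn the round knurled nut clockwise, seen from above, until the collet grips the shank firmly; stop when it is hand-tight, do not force it. Leave the other things where they are.

Things in the scene. Friction and masses are not known exactly. Their poses are not given: they have to be found in the camera images.
- countersink: Steel countersink, 86 mm tall, standing upright in the wooden stand, shank down. Origin: centre of the shank's lower end; its z runs along the tool to the cone. Shank 12 mm in diameter and 52 mm long with a 3 mm chamfer at the foot; above it a plain dark cylinder 22 mm in diameter from 52 to 78 mm above the origin (grip here), then a cone to 86 mm. 0.1 to 0.19 kg.
- endmill: Another cutter in the stand, not wanted: same shank, head a plain flat-topped cylinder 22 mm in diameter from 52 to 86 mm. Origin as for the countersink.
- ball_burr: Another cutter in the stand, not wanted: same shank, head a 26 mm ball, top at 87 mm. Origin as for the countersink.
- rack: Fixed light wooden block 60 x 150 x 40 mm (x, y, z). Origin: centre of its underside. Three blind holes in a row along its own y axis at y = -48, 0, +48 mm, 30 mm deep; the cutters stand in them in any order, so free room for fingers is on the block's own +x and -x sides of a head.
- holder: Fixed square steel collet block, 44 mm square and 66 mm tall, on a bolted flange 90 x 90 x 12 mm. Origin: centre of the underside, z up. On it sits a round nut, from 66 to 92 mm height, with three brass collet jaws inside. The nut and the jaws belong to it.
- mouth (a point): Centre of the nut's top face, 92 mm over the table. The opening in the nut is 28 mm wide; the three jaws in it, with sloped tops 4 to 7 mm below the nut's top, leave an opening of 13.5 to 17 mm for the 12 mm shank. Below them, from 66 mm height down, a bore of 13.2 mm with a chamfered mouth guides the shank.
- screwdriver: Screwdriver lying on the bench, bystander.
- washer: Steel washer 32 mm wide, 5 mm thick, lying on the bench, bystander.
- spanner: Spanner lying on the bench, bystander.
- paper_cup: Paper cup 85 mm tall, bystander.
- oil_can: Blue can 130 mm tall, bystander.
- bar_stock: Piece of aluminium bar, 32 mm thick, 50 mm tall, standing, bystander.
- nut_mid (a point): Centre of the round knurled steel nut (50 mm wide, 26 mm tall, grip at any yaw); fixed to the block. Clockwise from above tightens, jaws close 3 mm per rad; it stays where left. Drag 0.3 N m (either sign once stopped); the jaws meet the shank after 0.25 to 0.85 rad (differs each time), then torque climbs by about 2.4 N m per rad: firm at a total of 0.55 to 0.8 N m, overtight above 0.95.
- stop: Steel bottom of the bore, fixed in the block; origin at the centre of its upper face, 42 mm over the table, 50 mm below the mouth. Home means the shank's end (the countersink's origin) stands on it: the head's underside is then 2 mm above the nut's top.
Not all that is in view belongs to the job. Leave any yellow look-alike of the countersink alone. Leave any purple look-alike of the holder alone.

How it is judged:
By the outcome, as a careful person would: the job done as asked, in the order asked, and still so for the second after the job is handed in, with the robot touching nothing.
It also fails if it takes over 72 s, if anything falls off the work surface, if the arm or the gripper's body presses on something with over 40 N, if the wrist force passes 120 N, or if a joint passes its speed limit or range.

### The arm

A 6-joint arm with a two-finger parallel gripper is mounted at the origin on the work surface. World frame = base frame: x ahead of the robot, y to its left, z up, the work surface at z = 0. Lengths are in mm, angles in rad, forces in N, time in s.
With the tool pointing down it reaches from about 275 to 1000 mm from the base axis. Payload 8.4 kg.
Tool frame: the origin (TCP) lies between the finger pads; the fingertips stand 14 mm ahead of it and the grasp point (between the pads) lies 5 mm behind it (tips_ahead is the distance from the TCP to the fingertips, in mm); z points along the fingers, y is the line along which they close (so a half turn about z gives the same grasp; the last joint's range is limited). The gripper opens to 85 mm and grips with 20 to 120 N. Pads are 22 mm wide; open, the fingers measure 114 mm over their backs; the gripper's body (76 mm by 85 mm) begins 54 mm behind the grasp point. The pads swing forward as they close: fully open they stand 13 mm farther back than shut.
Start: joints at [-1.191, 0.353, 1.633, -0, 1.155, -0.002], TCP at [232.868, -580, 245.281] pointing down, gripper open.
Joint ranges: [-2.63, 2.63], [-0.92, 2.1], [0.06, 2.66], [-1.3, 4.44], [0, 2.69], [-3.02, 3.02]. Speed limits (rad/s): [2.22, 2.22, 2.79, 3.14, 3.14, 3.14].

### API

Orientations are given as a 3x3 rotation matrix whose columns are the frame's x, y, z axes.
In Python, from station import * gives the robot as it stands. The module is installed in compiled form; this text tells all that it offers. Calls block until the motion is done:
- move_ptp(position, orientation): joint-space move of the TCP to a pose.
- movel(position, max_speed=150, attitude=None, threshold=None): straight line of the TCP; attitude=None keeps the orientation; max_speed is the mean speed in mm/s. With threshold (N) it stops when the force on the tool has changed by that much, and returns True; else False.
- set_joints(angles): joint-space move.
- let_go() and clamp(squeeze=None): open the fingers fully, or close them until they stop; squeeze is the grip in N (None keeps the last).
- hold(seconds).
- solve_ik(position, orientation): joint angles nearest the present ones, or None.
- snapshot(name): name is "scene" or "top"; returns the picture (420x560x3 uint8, blue, green, red); there is no depth.
- camera_model(name): a dict with "camera_matrix" (3x3 intrinsics, pixels), "k1" (the pictures are not rectified: a ray, as slopes to the right and down, at radius r is drawn at 1 + k1 r^2 times it, then the intrinsics apply), "pose" (4x4, takes a point from camera to world coordinates). Camera axes: x right, y down, z forward; pixel columns grow to the right and rows downward; lengths in mm; the calibration is good to about 2 mm. A picture is of the moment at which its call begins. camera_model takes no time and is no camera call.
A pose or a line that the arm cannot do raises IKError and nothing moves.
- job_done(): hands the job in; it is judged then, once.
Readings, each from a call of its own:
- read_t(): time.
- read_joint_pos(): joint angles.
- read_joint_velocities(): joint speeds.
- read_joint_torque(): joint torques, N m.
- read_tcp_pos(): TCP position.
- read_eef_rot(): TCP orientation.
- read_contact_force(): force on the tool from outside, world axes, zero at the start.
- read_moment(): the same for the moment, N m.
- read_gripper_width(): opening from 0.0 (shut) to 1.0 (fully open).
- read_finger_force(): force on a finger pad.
Only numpy, scipy, OpenCV 4.12 (cv2) and the standard library are available. Lean on these libraries where they do the work, as an engineer would, in place of code of your own. Each camera call takes 0.05 s, during which the arm holds its last target. There are 200 camera calls.

## Working session

There is one attempt and no reset: what is moved stays moved. The work goes in short steps, each a Python script; the robot and the scene stay as the last script left them, time stands still between calls to the robot, and variables do not carry over. Pictures are saved under pics/ and viewed, at most 10 in all, crops included, and the job is handed in when it is done.

```bash
mkdir -p pics; cat > h.py <<'E'
from station import *
import numpy as np, cv2
def ray(m,u,v):
    K=m["camera_matrix"];K=np.array(K);P=np.array(m["pose"])
    d=np.array([(u-K[0,2])/K[0,0],(v-K[1,2])/K[1,1]]);x=d.copy()
    for _ in range(20): x=d/(1+m["k1"]*(x@x))
    w=P[:3,:3]@np.array([x[0],x[1],1]);return P[:3,3],w/np.linalg.norm(w)
def onz(m,u,v,z):
    o,w=ray(m,u,v);return o+w*(z-o[2])/w[2]
def proj(m,p):
    P=np.array(m["pose"]);K=np.array(m["camera_matrix"]);c=P[:3,:3].T@(np.array(p)-P[:3,3]);x=c[:2]/c[2]
    x=x*(1+m["k1"]*(x@x));return K[0,0]*x[0]+K[0,2],K[1,1]*x[1]+K[1,2]
def tri(m1,a,m2,b):
    o1,w1=ray(m1,*a);o2,w2=ray(m2,*b)
    s=np.linalg.lstsq(np.c_[w1,-w2],o2-o1,rcond=None)[0];p,q=o1+s[0]*w1,o2+s[1]*w2
    return (p+q)/2,np.linalg.norm(p-q)
E
python3 - <<'E'
from h import *
for n in("scene","top"):
    cv2.imwrite(f"pics/{n}0.png",snapshot(n));m=camera_model(n);print(n,m)
print(read_eef_rot(),read_t())
E
```

```text
scene {'camera_matrix': array([[397.4872025 ,   0.        , 277.92238404],
       [  0.        , 397.4872025 , 214.03223501],
       [  0.        ,   0.        ,   1.        ]]), 'k1': -0.01335657346722305, 'pose': array([[ 5.30654388e-01,  5.76321303e-01, -6.21497930e-01,
         1.06115740e+03],
       [ 8.47409997e-01, -3.45705438e-01,  4.02969041e-01,
        -3.73240674e+02],
       [ 1.73844283e-02, -7.40500848e-01, -6.71830541e-01,
         6.60305413e+02],
       [ 0.00000000e+00,  0.00000000e+00,  0.00000000e+00,
         1.00000000e+00]])}
top {'camera_matrix': array([[453.76250924,   0.        , 284.69716668],
       [  0.        , 453.76250924, 207.47030386],
       [  0.        ,   0.        ,   1.        ]]), 'k1': -0.09595164472521946, 'pose': array([[ 6.56264254e-02, -9.75193058e-01,  2.11404048e-01,
         3.09977646e+02],
       [-9.97842641e-01, -6.45184907e-02,  1.21419691e-02,
        -4.05185843e+01],
       [ 1.79870616e-03, -2.11744808e-01, -9.77323335e-01,
         1.17262184e+03],
       [ 0.00000000e+00,  0.00000000e+00,  0.00000000e+00,
         1.00000000e+00]])}
[[ 9.28004134e-01  3.72569613e-01 -4.59040131e-04]
 [ 3.72569895e-01 -9.28003380e-01  1.18274671e-03]
 [ 1.46646917e-05 -1.26861837e-03 -9.99999195e-01]] 0.1
```

View pics/scene0.png

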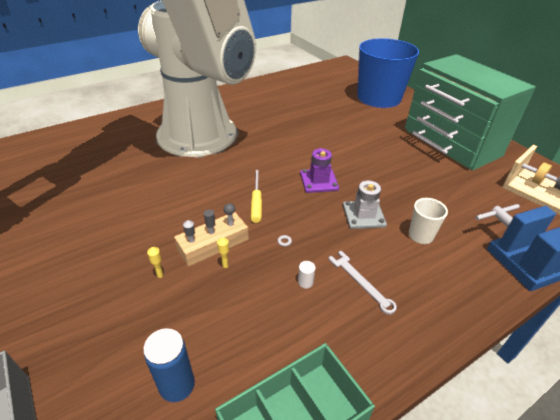

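View pics/top0.png

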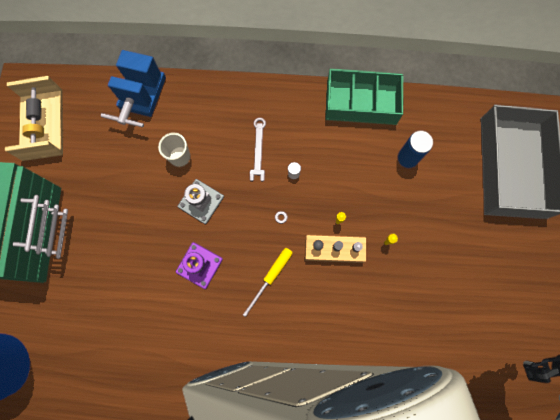

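Both views show the stand with three cutters: scene (189,230), (210,218), (230,213); top (357,247), (338,246), (318,245). Yellow look-alikes stand at scene (155,258) and (223,248). The steel holder is at scene (367,200) and top (198,198), and its purple look-alike at scene (320,170). I'll check the choice in one close crop.

```bash
python3 - <<'E'
import cv2,numpy as np
s=cv2.imread("pics/scene0.png");t=cv2.imread("pics/top0.png")
f=lambda im,x,y,w,h:cv2.resize(im[y:y+h,x:x+w],(400,300),interpolation=cv2.INTER_CUBIC)
cv2.imwrite("pics/crop1.png",np.vstack([np.hstack([f(s,170,195,80,60),f(t,300,215,80,60)]),np.hstack([f(s,330,172,80,60),f(t,160,170,80,60)])]))
E
```

```text
(no output)
```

View pics/crop1.png

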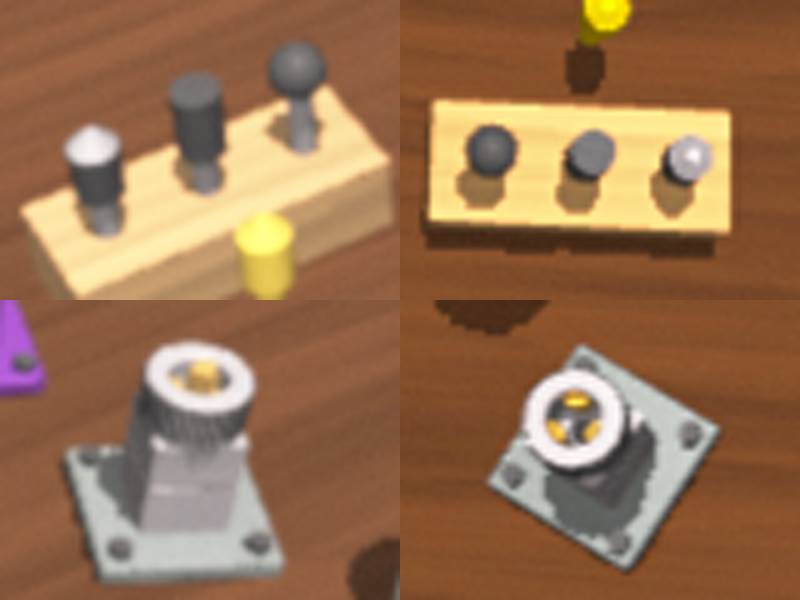

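The countersink has the light cone: scene (188.6,220), top (358.6,246). The middle cutter is the flat endmill and the right one is the ball burr. The nut's white ring is at scene (370,187.6) and top (194.6,193.6).

```bash
python3 - <<'E'
from h import *
s=cv2.imread("pics/scene0.png");t=cv2.imread("pics/top0.png");ms,mt=camera_model("scene"),camera_model("top")
def ell(im,x,y,r,th):
    g=cv2.resize(im[y-r:y+r,x-r:x+r],None,fx=8,fy=8,interpolation=cv2.INTER_CUBIC)
    h=cv2.cvtColor(g,cv2.COLOR_BGR2HSV);k=((h[...,2]>th)&(h[...,1]<60)).astype(np.uint8)
    c=max(cv2.findContours(k,0,2)[0],key=cv2.contourArea);e=cv2.fitEllipse(cv2.convexHull(c))
    f=lambda p:((p[0]+.5)/8+x-r-.5,(p[1]+.5)/8+y-r-.5)
    return f(e[0]),np.array(e[1])/8
for nm,a,b,th in(("nut",(370,188),(195,194),(195,195)),("cone",(189,224),(358,246),(125,125))):
    A=ell(s,*a,14 if nm=="nut" else 8,th[0]);B=ell(t,*b,14 if nm=="nut" else 8,th[1]);print(nm,A,B,tri(ms,A[0],mt,B[0]))
    z=92 if nm=="nut" else 80; print(onz(ms,*A[0],z),onz(mt,*B[0],z))
print("apex",tri(ms,(188.6,220),mt,(358.6,246)))
print("flange",np.mean([onz(mt,160+u/5,170+v/5,12) for u,v in((180,45),(320,130),(228,272),(88,183))],0), np.mean([onz(ms,330+u/5,172+v/5,12) for u,v in((65,150),(238,145),(282,265),(100,275))],0))
h=cv2.cvtColor(t,cv2.COLOR_BGR2HSV);k=cv2.inRange(h,(12,60,140),(28,200,255));k[:215]=0;k[285:]=0;k[:,:295]=0;k[:,380:]=0
c=max(cv2.findContours(k,0,2)[0],key=cv2.contourArea);b=cv2.boxPoints(cv2.minAreaRect(c));W=np.array([onz(mt,*p,40)[:2] for p in b]);print(b,W,W.mean(0))
for i in range(4): d=W[(i+1)%4]-W[i];print(np.linalg.norm(d),np.degrees(np.arctan2(d[1],d[0])))
E
```

```text
nut ((369.6476221084595, 186.93992614746094), array([13.43373394, 21.24880981])) ((193.41191387176514, 193.42731761932373), array([18.48428345, 22.50490952])) (array([564.6845903 , 200.0796943 ,  91.06971604]), np.float64(0.8827886047944932))
[565.62287873 199.61959707  92.        ] [564.1908165  199.50033531  92.        ]
cone ((187.95486068725586, 223.95234775543213), array([ 8.08015919, 11.06649303])) ((357.5661392211914, 246.03595447540283), array([8.60447884, 8.6641283 ])) (array([ 461.58919657, -207.45358945,   88.41597155]), np.float64(2.071915626791594))
[ 453.23929726 -204.06365197   80.        ] [ 462.41416132 -209.73755469   80.        ]
apex (array([ 461.07654762, -206.49179274,   98.63872686]), np.float64(5.989574045432485))
flange [562.84837394 195.47451477  12.        ] [567.90779178 198.09600501  12.        ]
[[298.89084 258.62045]
 [300.01218 231.70883]
 [367.0624  234.5026 ]
 [365.94107 261.4142 ]] [[ 426.93890491  -70.37821402]
 [ 495.01898977  -69.15783981]
 [ 498.87908498 -239.06078824]
 [ 430.61368604 -238.30233059]] [ 462.86266643 -154.22479317]
68.09102192839073 1.0269494188950583
169.94679232071638 -88.69849744079829
68.26961219480148 179.36344568715643
167.96432045122006 91.25363678139017
```

```bash
cat >> h.py <<'E'
def R(a): # tool down, closing axis at world angle a
    c,s=np.cos(a),np.sin(a);y=np.array([c,s,0]);z=np.array([0,0,-1.]);return np.c_[np.cross(y,z),y,z]
E
python3 - <<'E'
from h import *
ms,mt=camera_model("scene"),camera_model("top")
W=[onz(mt,300+u/5,215+v/5,40)[:2] for u,v in((430-400,100),(730-400,112),(728-400,235),(428-400,220))]
W=np.array(W);print(W,W.mean(0));print([np.degrees(np.arctan2(*(b-a)[::-1])) for a,b in((W[0],W[1]),(W[3],W[2]))])
T=[onz(mt,300+u/5,215+v/5,z)[:2] for u,v,z in((92,151,84),(193,152,96),(290,155,96))];print(T)
print("yellow",onz(mt,341,217,80),onz(mt,393,240,80))
for a in(0,np.pi):print(solve_ik([461,-207.5,200],R(a)))
for k in range(-4,5):print(k,solve_ik([564.5,200,200],R(k*np.pi/4)))
E
```

```text
[[ 487.62076199  -84.72889798]
 [ 491.30184106 -236.58018163]
 [ 429.09539072 -237.49208538]
 [ 427.08036634  -87.15286908]] [ 458.77459003 -161.48850852]
[np.float64(-88.61134531902059), np.float64(-89.23210002599596)]
[array([ 457.81811639, -114.30868533]), array([ 458.81703233, -161.7662733 ]), array([ 460.33438253, -208.29780998])]
yellow [ 531.54861224 -166.54601271   80.        ] [ 482.68476646 -296.14015282   80.        ]
[-4.25911208e-01  2.20103897e-01  1.93035992e+00 -4.44089210e-16
  9.91128841e-01 -4.25911208e-01]
[-4.25911208e-01  2.20103897e-01  1.93035992e+00 -4.44089210e-16
  9.91128841e-01  2.71568145e+00]
-4 [ 3.37992040e-01  3.58984810e-01  1.73384008e+00 -4.44089210e-16
  1.04876776e+00 -2.80360061e+00]
-3 [ 3.37992040e-01  3.58984810e-01  1.73384008e+00 -4.44089210e-16
  1.04876776e+00  2.69418653e+00]
-2 [ 3.37992040e-01  3.58984810e-01  1.73384008e+00 -4.44089210e-16
  1.04876776e+00  1.90878837e+00]
-1 [ 3.37992040e-01  3.58984810e-01  1.73384008e+00 -4.44089210e-16
  1.04876776e+00  1.12339020e+00]
0 [ 3.37992040e-01  3.58984810e-01  1.73384008e+00 -4.44089210e-16
  1.04876776e+00  3.37992040e-01]
1 [ 3.37992040e-01  3.58984810e-01  1.73384008e+00 -4.44089210e-16
  1.04876776e+00 -4.47406123e-01]
2 [ 3.37992040e-01  3.58984810e-01  1.73384008e+00 -4.44089210e-16
  1.04876776e+00 -1.23280429e+00]
3 [ 3.37992040e-01  3.58984810e-01  1.73384008e+00 -4.44089210e-16
  1.04876776e+00 -2.01820245e+00]
4 [ 3.37992040e-01  3.58984810e-01  1.73384008e+00 -4.44089210e-16
  1.04876776e+00 -2.80360061e+00]
```

```bash
python3 - <<'E'
from h import *
move_ptp([460.7,-208,190],R(.02))
movel([460.7,-208,77],120,threshold=10)
print(read_tcp_pos(),read_contact_force(),read_t())
clamp(45);hold(.3);print(read_gripper_width(),read_finger_force(),read_contact_force(),read_tcp_pos())
print(movel([460.7,-208,190],80),read_gripper_width(),read_contact_force(),read_t())
E
```

```text
[ 461.14403354 -208.25491831   77.55011038] [ 0.50028917 -0.50698105  0.40979767] 2.8083
0.236847912254445 43.897085294665885 [0.09891238 0.43069727 5.90955633] [ 461.00033996 -208.11975799   77.27589176]
False 0.2423061773576616 [-0.3645075   1.00552787 -1.52450691] 5.275
```

```bash
python3 - <<'E'
from h import *
p=read_tcp_pos();movel([p[0],p[1],235],150)
move_ptp([564.6,199.8,235],R(0.02));movel([564.6,199.8,185],100);hold(.2)
s=snapshot("scene");t=snapshot("top");np.save("s1.npy",s);np.save("t1.npy",t)
print(read_tcp_pos(),read_contact_force(),read_t(),proj(camera_model("scene"),[564.6,199.8,92]),proj(camera_model("scene"),[564.6,199.8,118]))
f=lambda im,x,y,w,h:cv2.resize(im[y:y+h,x:x+w],(400,500),interpolation=cv2.INTER_CUBIC)
cv2.imwrite("pics/c2.png",np.hstack([f(s,335,125,72,90),f(t,165,165,72,90)]))
E
```

```text
[564.85293661 199.9139569  185.55069388] [-0.0017208   0.37864288 -0.61666692] 8.225 (np.float64(369.40923196075687), np.float64(186.67967135563782)) (np.float64(371.36846130981365), np.float64(177.69369997826766))
```

View pics/c2.png

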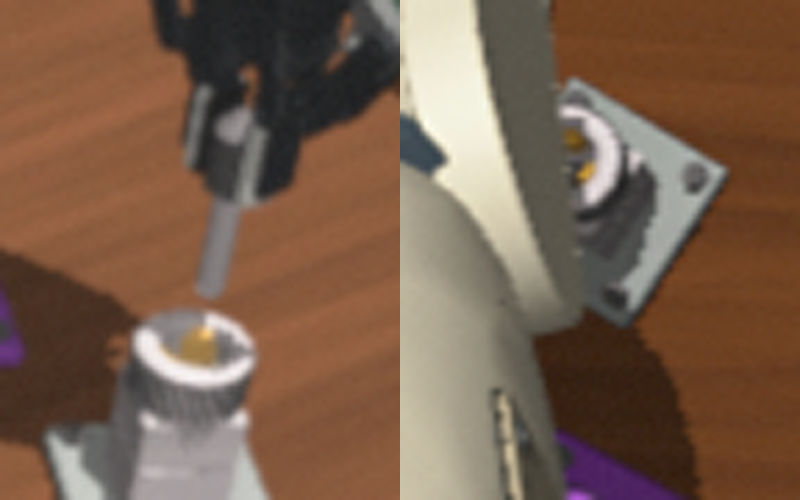

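The shank hangs about 25 mm above the nut, tip near scene (372.8,177.2), slightly right of the expected (371.4,177.7). The arm hides the top view. Next I measure the shank's edges.

```bash
python3 - <<'E'
from h import *
s=np.load("s1.npy");ms=camera_model("scene")
h=cv2.cvtColor(s,cv2.COLOR_BGR2HSV)
for v in range(160,182):print(v,[f"{a}/{b}" for a,b in zip(h[v,366:382,1],h[v,366:382,2])])
x,y,z=read_tcp_pos()
for q in(52,40,26,10,0):print(q,proj(ms,[x,y,z-67.3+q]))
E
```

```text
160 ['144/143', '142/145', '142/145', '140/148', '143/146', '141/143', '131/132', '69/104', '17/88', '10/77', '10/74', '10/105', '12/132', '12/154', '12/128', '18/86']
161 ['142/144', '141/145', '141/146', '144/145', '143/146', '140/146', '129/138', '61/118', '14/110', '12/107', '12/107', '13/116', '21/134', '21/149', '29/142', '50/123']
162 ['142/144', '145/144', '141/146', '141/146', '143/144', '142/142', '123/133', '48/117', '15/121', '14/129', '12/132', '17/132', '53/140', '62/143', '83/141', '101/142']
163 ['142/144', '138/144', '143/141', '138/142', '144/140', '140/138', '108/127', '39/117', '14/124', '14/132', '15/133', '29/133', '92/139', '127/144', '135/144', '140/144']
164 ['143/139', '142/140', '141/139', '142/138', '142/140', '142/138', '89/121', '29/114', '14/126', '12/133', '13/135', '41/131', '105/139', '140/144', '141/145', '140/144']
165 ['146/138', '143/139', '142/140', '144/140', '143/143', '139/139', '79/122', '24/119', '12/126', '11/134', '15/134', '49/131', '116/136', '142/142', '146/141', '145/141']
166 ['145/139', '144/140', '145/139', '142/142', '141/143', '1
[... 2381 characters left out ...]
4', '143/136']
180 ['98/141', '89/140', '91/138', '92/139', '102/138', '106/145', '106/145', '114/141', '131/134', '139/132', '143/132', '144/133', '143/134', '144/136', '143/136', '143/134']
181 ['39/136', '34/135', '34/136', '34/136', '42/135', '52/151', '37/184', '43/189', '72/167', '100/148', '126/140', '138/135', '142/135', '140/137', '147/134', '142/135']
52 (np.float64(375.6562024671416), np.float64(158.59135748773696))
40 (np.float64(374.66853287204754), np.float64(163.12272695684095))
26 (np.float64(373.53839826223157), np.float64(168.30595409331067))
10 (np.float64(372.27514380707703), np.float64(174.0974958298774))
0 (np.float64(371.50051826658733), np.float64(177.64770049587378))
```

```bash
python3 - <<'E'
from h import *
x,y=564.5,199.6
print(movel([x,y,165],80))
z0=read_tcp_pos()
print(movel([x,y,107],30,threshold=7));p=read_tcp_pos();print(p,read_contact_force(),read_moment(),read_gripper_width(),read_t())
E
```

```text
False
True
[564.77131578 199.46845031 109.29553285] [-0.12111429 -0.87300963  5.78099555] [-0.21264817  0.12786843 -0.05256402] 0.2395673382917812 10.325
```

```bash
python3 - <<'E'
from h import *
let_go();hold(.3)
print(movel([564.6,199.6,82],60,threshold=8),read_tcp_pos(),read_contact_force())
s=snapshot("scene")
clamp(90);hold(.3);print(read_gripper_width(),read_finger_force(),read_contact_force(),read_moment(),read_tcp_pos(),read_joint_pos(),read_joint_torque(),read_t())
s2=snapshot("scene")
f=lambda im:cv2.resize(im[125:215,335:407],(400,500),interpolation=cv2.INTER_CUBIC)
cv2.imwrite("pics/c3.png",np.hstack([f(s),f(s2)]))
E
```

```text
False [564.43973314 199.53778484  81.6293927 ] [-0.09310628 -0.03811418  0.89170063]
0.5469763396689397 93.15724246822356 [-0.97148417 -1.27665712  5.95937042] [-0.20610167 -0.05540991 -0.21539048] [565.25274664 199.68867229  82.95099809] [ 3.37433643e-01  5.07973899e-01  1.80965341e+00 -8.65041382e-04
  8.23482334e-01  3.18157650e-01] [  0.63855177 -59.28077102 -24.51084673   0.1329475   -0.21381812
  -0.15442462] 12.6583
```

View pics/c3.png

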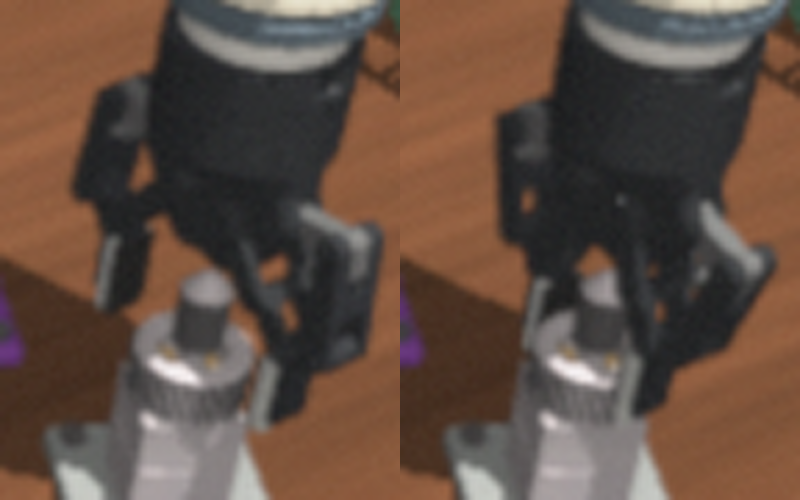

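The countersink sits down on the nut with no visible gap (crop left, head at (205,310)), and the fingers hold the nut (right). Next I turn it in small steps while reading the moment.

```bash
python3 - <<'E'
from h import *
b=read_moment()[2]
q=read_joint_pos()
for i in range(1,8):
    move_ptp([565,199.65,82.4],R(.02-.04*i))
    f=read_contact_force();m=read_moment()
    print(i*.04,round(read_joint_pos()[5]-q[5],3),np.round(m,3),np.round(f,1),round(read_joint_torque()[5],3),round(read_gripper_width(),3),round(read_t(),2))
    if m[2]-b>.75: break
E
```

```text
0.04 0.038 [-0.277 -0.043 -0.255] [-1.3 -1.5  5.6] -0.125 0.55 12.96
0.08 0.078 [-0.28  -0.018 -0.317] [-0.7 -1.2  5.9] -0.183 0.551 13.21
0.12 0.118 [-0.292 -0.106 -0.318] [-0.5 -1.5  5.7] -0.183 0.549 13.46
0.16 0.158 [-0.242 -0.039 -0.299] [-1.4 -0.7  6.1] -0.183 0.549 13.71
0.2 0.198 [-0.325 -0.092 -0.289] [ 0.2 -1.2  5.7] -0.182 0.549 13.96
0.24 0.238 [-0.37  -0.079 -0.241] [-1.2 -1.4  5.4] -0.182 0.55 14.21
0.28 0.278 [-0.367 -0.158 -0.27 ] [-0.1 -0.9  5.2] -0.179 0.555 14.46
```

```bash
python3 - <<'E'
from h import *
for i in range(1,30):
    a=.28+.025*i
    move_ptp([565,199.65,82.4],R(.02-a));hold(.05)
    M=[]
    for _ in range(3): M.append(read_moment()[2]);hold(.02)
    m=np.mean(M);t=read_joint_torque()[5]
    print(round(a,3),round(m,3),round(t,3),np.round(read_contact_force(),1),round(read_t(),2))
    if abs(m+.28)>.17 or abs(t+.182)>.17: break
E
```

```text
0.305 -0.265 -0.264 [ 0.6 -1.9  5.1] 14.81
0.33 -0.261 -0.262 [ 0.2 -2.1  5.8] 15.16
0.355 -0.26 -0.262 [ 0.  -1.   4.4] 15.51
0.38 -0.253 -0.238 [ 0.9 -1.5  5.1] 15.86
0.405 -0.307 -0.259 [-0.  -2.   4.6] 16.21
0.43 -0.24 -0.261 [ 1.  -1.8  5.4] 16.56
0.455 -0.253 -0.261 [ 0.2 -1.9  4.7] 16.91
0.48 -0.264 -0.252 [ 1.6 -1.8  5.3] 17.26
0.505 -0.268 -0.26 [ 1.2 -2.5  5.1] 17.61
0.53 -0.246 -0.26 [ 1.  -2.2  4.5] 17.96
0.555 -0.243 -0.258 [ 1.7 -2.7  6.5] 18.31
0.58 -0.298 -0.259 [ 2.1 -2.   5.6] 18.66
0.605 -0.261 -0.259 [ 1.2 -2.9  5.4] 19.01
0.63 -0.275 -0.258 [ 1.7 -3.3  4.8] 19.36
0.655 -0.271 -0.257 [ 1.4 -3.8  5.1] 19.71
0.68 -0.235 -0.229 [ 2.4 -3.8  6.3] 20.06
0.705 -0.242 -0.232 [ 2.8 -3.8  5.8] 20.41
0.73 -0.26 -0.215 [ 2.6 -3.1  4.6] 20.76
0.755 -0.209 -0.195 [ 2.2 -2.9  4.5] 21.11
0.78 -0.191 -0.169 [ 2.4 -3.7  5.9] 21.46
0.805 -0.101 -0.114 [ 3.5 -4.4  5.7] 21.81
```

```bash
python3 - <<'E'
from h import *
for a in (.825,.845,.865,.88):
    move_ptp([565,199.65,82.4],R(.02-a));hold(.05)
    M=[];T=[]
    for _ in range(5): M.append(read_moment()[2]);T.append(read_joint_torque()[5]);hold(.02)
    m=np.mean(M);y=read_eef_rot()[:,1]
    print(a,round(m,3),round(np.mean(T),3),round(np.arctan2(y[1],y[0])-.02,4),np.round(read_contact_force(),1),round(read_gripper_width(),3),round(read_t(),2))
    if m>.12: break
E
```

```text
0.825 -0.016 -0.006 -0.8242 [ 3.5 -4.6  5.4] 0.552 22.19
0.845 0.032 0.035 -0.8441 [ 2.6 -4.5  5.7] 0.551 22.57
0.865 0.07 0.074 -0.8639 [ 3.  -5.1  5.6] 0.547 22.96
0.88 0.207 0.2 -0.8787 [ 3.3 -4.3  5.1] 0.549 23.34
```

```bash
python3 - <<'E'
from h import *
let_go();hold(.3);p=read_tcp_pos();print(movel([p[0],p[1],200],80),read_contact_force())
move_ptp([420,60,260],R(-.86));hold(.2)
s=snapshot("scene");t=snapshot("top");print(read_t())
f=lambda im,x,y,w,h:cv2.resize(im[y:y+h,x:x+w],(400,500),interpolation=cv2.INTER_CUBIC)
cv2.imwrite("pics/c4.png",np.hstack([f(s,335,145,72,90),f(t,160,160,72,90)]))
E
```

```text
False [ 0.197528    0.67918764 -1.3662904 ]
26.875
```

View pics/c4.png

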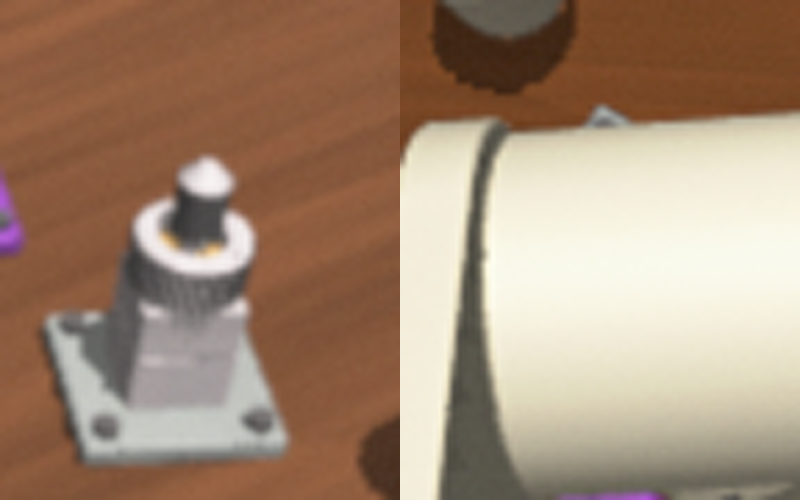

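The countersink stands upright and seated. Its apex is at scene (372.3,173.4), against an expected (372.2,174.1) for home.

```bash
python3 -c "
from station import *
print(job_done())"
```

```text
the job is handed in; nothing more can be done
None
```

The countersink is home in the collet, the nut is turned clockwise to an estimated 0.66 N m (inside the firm range of 0.55 to 0.8), and the job was handed in after about 27 s of the allowed 72 s.

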